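# Proof-pull a soldered chain link

### The job

Put the loose brass link over both pegs of the bench pull tester so that it lies flat on both collars, and let go of it. Then draw the tester's black grip out against its spring until the pointer lines up with the red mark, never running well past it, and finish still holding the grip there so the soldered joint stays under its proof load. Leave the hammer, pliers, wire spool and flower brooch where they are.

Things in the scene. Friction and masses are not known exactly. Their poses are not given: they have to be found in the camera images.
- link: The part to test: an oblong closed link of round brass bar 8 mm thick, straight sides, half-round ends, a silvery solder seam on one long side. Outside 72 x 36 mm, opening 56 x 20 mm, about 70 g. Lies flat on the wooden board. Origin: its centre, at its underside (the bar stands 8 mm above it). x: along its length, z: up. Same either way round.
- tester: Bench pull tester, fixed: grey base plate 315 x 90 mm, top 20 mm above the table. Origin: on the table under the fixed peg's axis. x: the pull direction, from the fixed peg to the grip; z: up. Base plate from x = -40 to +275 mm, anchor block under the fixed peg 50 mm wide, top at 32 mm.
- fixed_peg (a point): The fixed peg, at the origin of the tester in x and y: a collar 30 mm across, its top 41.5 mm above the table, and on it a plain steel peg 8 mm across that ends in a cone, tip 24 mm above the collar. The point is on the axis at the collar's top; axes as the tester's.
- load_peg (a point): The second peg, on the carriage: same shape, size and height as the fixed peg, 42 mm from it along the tester's x while the carriage is home. The point is on its axis at the collar's top; axes as the tester's.
- carriage: Aluminium plate 44 mm wide (top at 34 mm) sliding along the tester's x, up to 14 mm, against about 1 N. Carries the load peg and the steel spring barrel (x 77 to 167 mm, axis at 46 mm, 31 mm across). Origin and axes as the tester's when home. When the grip is pulled the carriage comes first, about 6 mm, until the link is taut; then the rod comes out of the barrel.
- pull_grip (a joint): How far the rod with the grip is drawn out of the barrel (relative to the carriage), m: 0 home, 0.040 at its stop. Load spring: about 2 N at 0 plus 450 N per m, so 9 to 15 N at the mark. It springs back when let go.
- grip (a point): Where to take the black grip: an upright block on the rod's end, 14 mm thick along the pull, 36 mm wide, top 96 mm above the table. The point is on its middle, 12 mm below the top. 37 mm free between grip and barrel end when home, but for the rod (10 mm across, axis 46 mm above the table) and its 18 mm nut. Axes as the tester's.
- pointer (a point): Black pointer bar, 3 mm wide, on the -y half of the white scale plate (56 x 40 mm, on top of the barrel, 62.5 mm above the table); fixed to the pull rod, moves with the grip. The point is on the scale's centre line, in line with the pointer. Axes as the tester's.
- mark (a point): Red set mark, 3 mm wide with a small tab, on the +y half of the scale plate, carried by the carriage; stands 16 to 28 mm beyond the pointer's home place. The point is on the scale's centre line, in line with the mark. Axes as the tester's: lined up when pointer and mark agree along x.
- board: Plywood work board lying on the bench, fixed, 170 x 200 x 18 mm. Origin: centre of its underside.
- flower: Bystander: brass five-petal flower brooch with a black bead, about 33 mm across and 10 mm high, lying on the board beside the link. Origin: centre of its underside.
- spool: Bystander: small white spool of brass wire standing on the bench, 48 mm across, 24 mm high. Origin: centre of its underside.
- hammer: Bystander: hammer 220 mm long lying on the bench beyond the tester. x: along the handle towards the head.
- pliers: Bystander: pointed pliers with red handles, about 150 mm long, 11 mm high, lying flat on the bench. Origin: under the rivet. x: towards the nose.

How it is judged:
By the outcome, as a careful person would: the job done as asked, in the order asked, and still so for the second after the job is handed in, while the arm keeps its last pose, push and grip.
It also fails if it takes over 54 s, if anything falls off the work surface, if the arm or the gripper's body presses on something with over 40 N, if the wrist force passes 120 N, or if a joint passes its speed limit or range.

### The arm

A 6-joint arm with a two-finger parallel gripper is mounted at the origin on the work surface. World frame = base frame: x ahead of the robot, y to its left, z up, the work surface at z = 0. Lengths are in m, angles in degrees, forces in N, time in s.
With the tool pointing down it reaches from about 0.3 to 0.75 m from the base axis. Payload 8.5 kg.
Tool frame: the origin (TCP) lies at the very end of the fingers, on their centre line; the grasp point (between the pads) lies 19 mm behind it (manip.grasp_offset is the distance from the TCP to the grasp point, in m); z points along the fingers, y is the line along which they close (so a half turn about z gives the same grasp; the last joint's range is limited). The gripper opens to 85 mm and grips with 20 to 120 N. Pads are 22 mm wide; open, the fingers measure 114 mm over their backs; the gripper's body (76 mm by 85 mm) begins 54 mm behind the grasp point. The pads swing forward as they close: fully open they stand 13 mm farther back than shut.
Start: joints at [61.69, 21.807, 74.336, -0, 83.858, -12.336], TCP at [0.151, 0.529, 0.231] pointing down, gripper open.
Joint ranges: [-178.18, 178.18], [-50.72, 133.34], [12.68, 142.11], [-81.47, 261.47], [9.98, 163.14], [-165.26, 165.26]. Speed limits (degrees/s): [136.94, 136.94, 180, 180, 180, 180].

### API

Orientations are given as [roll, pitch, yaw] about the fixed x, y, z axes, in that order (R = Rz(yaw) Ry(pitch) Rx(roll)).
In Python, from plant import manip, eoat, kin, eyes, job, readout gives the robot as it stands. Calls block until the motion is done:
- manip.reach(position, orientation): joint-space move of the TCP to a pose.
- manip.move_linear(position, v=0.15, orientation=None, contact_N=None): straight line of the TCP; orientation=None keeps the orientation; v is the mean speed in m/s. With contact_N (N) it stops when the force on the tool has changed by that much, and returns True; else False.
- manip.goto_joints(angles): joint-space move.
- eoat.gripper_open() and eoat.clamp(): open the fingers fully, or close them until they stop; the grip force is fixed at half the most.
- manip.hold(seconds).
- kin.inverse_kinematics(position, orientation): joint angles nearest the present ones, or None.
- eyes.snapshot(name): name is "scene" or "top"; returns a dict with "color" (384x512x3 uint8, blue, green, red), "fx", "fy", "cx", "cy" (pixels), "world_from_camera" (4x4, takes a point from camera to world coordinates). Camera axes: x right, y down, z forward; pixel columns grow to the right and rows downward; lengths in m; the calibration is good to about 2 mm. A picture is of the moment at which its call begins. There is no depth.
A pose or a line that the arm cannot do raises manip.MotionError and nothing moves.
- job.finish_job(): hands the job in; it is judged then, once.
Readings, each from a call of its own:
- readout.read_time(): time.
- readout.read_joint_pos(): joint angles.
- readout.read_qvel(): joint speeds.
- readout.read_tau(): joint torques, N m.
- readout.read_position(): TCP position.
- readout.read_eef_rot(): TCP orientation.
- readout.read_force(): force on the tool from outside, world axes, zero at the start.
- readout.read_torque(): the same for the moment, N m.
- readout.read_opening(): finger opening in m.
- readout.read_finger_force(): force on a finger pad.
Only numpy, scipy, OpenCV 4.12 (cv2) and the standard library are available. Lean on these libraries where they do the work, as an engineer would, in place of code of your own. Each camera call takes 0.05 s, during which the arm holds its last target. There are 200 camera calls.

## Working session

There is one attempt and no reset: what is moved stays moved. The work goes in short steps, each a Python script; the robot and the scene stay as the last script left them, time stands still between calls to the robot, and variables do not carry over. Pictures are saved under pics/ and viewed, at most 10 in all, crops included, and the job is handed in when it is done.

```bash
ls; mkdir -p pics
python3 - <<'E'
from plant import eyes,readout
import cv2,numpy as np
for n in("scene","top"):
    s=eyes.snapshot(n);cv2.imwrite(f"pics/{n}0.png",cv2.resize(s["color"],None,fx=1.5,fy=1.5,interpolation=cv2.INTER_CUBIC))
    print(n,s["fx"],s["fy"],s["cx"],s["cy"]);print(np.round(s["world_from_camera"],4))
print(readout.read_time(),readout.read_eef_rot())
E
```

```text
pics
scene 461.57107616944455 461.57107616944455 258.3989265494347 197.12733867686958
[[-0.0783  0.7543 -0.6519  1.4008]
 [ 0.9968  0.0497 -0.0623  0.062 ]
 [-0.0146 -0.6547 -0.7558  0.9762]
 [ 0.      0.      0.      1.    ]]
top 387.58073119110884 387.58073119110884 260.58585508848466 189.26658151546076
[[ 2.200e-03 -9.940e-01  1.092e-01  5.333e-01]
 [-1.000e+00 -2.200e-03  4.000e-04 -3.830e-02]
 [-2.000e-04 -1.092e-01 -9.940e-01  1.004e+00]
 [ 0.000e+00  0.000e+00  0.000e+00  1.000e+00]]
0.1 [-1.79926535e+02 -1.57378187e-02  1.64025104e+02]
```

View pics/top0.png

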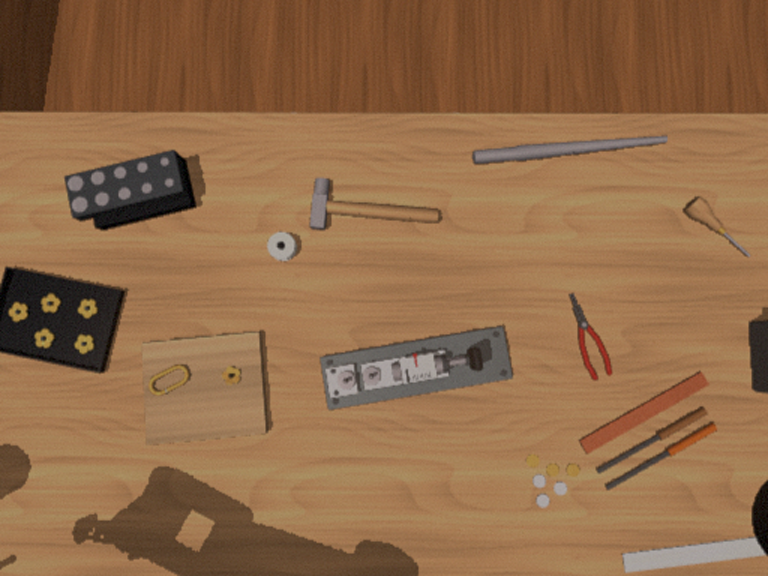

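View pics/scene0.png

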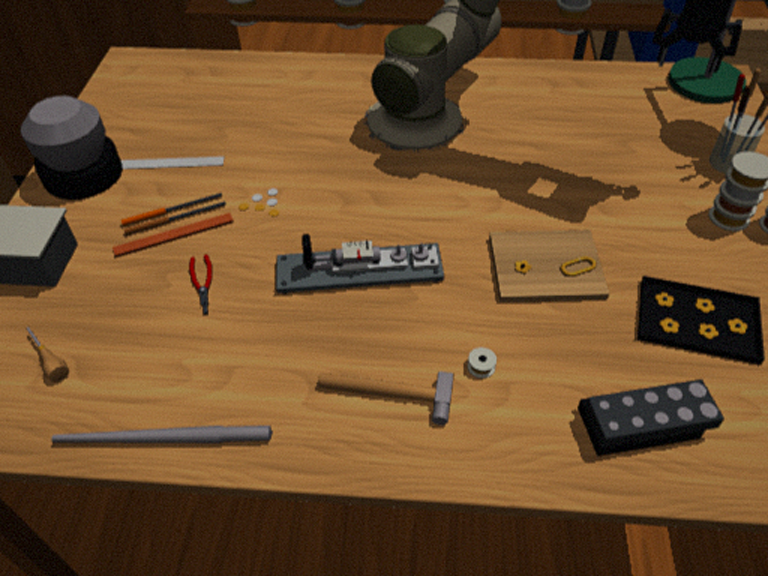

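```bash
cat > h.py <<'E'
import numpy as np,cv2
from plant import eyes
def snap(n,k=8):
    ss=[eyes.snapshot(n) for _ in range(k)]
    s=ss[0]; s["color"]=np.mean([a["color"].astype(float) for a in ss],0).round().astype(np.uint8); return s
def ray(s,uv,z):
    T=s["world_from_camera"];d=T[:3,:3]@np.array([(uv[0]-s["cx"])/s["fx"],(uv[1]-s["cy"])/s["fy"],1]);o=T[:3,3]
    return o+d*(z-o[2])/d[2]
def proj(s,p):
    T=s["world_from_camera"];c=T[:3,:3].T@(np.asarray(p)-T[:3,3])
    return np.array([s["fx"]*c[0]/c[2]+s["cx"],s["fy"]*c[1]/c[2]+s["cy"]])
def crop(s,x0,y0,x1,y1,k): return cv2.resize(s["color"][y0:y1,x0:x1],None,fx=k,fy=k,interpolation=cv2.INTER_CUBIC)
E
python3 - <<'E'
from h import *
t=snap("top");c=snap("scene")
import pickle;pickle.dump((t,c),open("s0.pkl","wb"))
a=crop(t,210,212,345,276,5.9);b=crop(c,180,153,315,200,5.9)
im=np.vstack([a[:,:790],b[:215,:790]]);print(im.shape,a.shape)
cv2.imwrite("pics/z1.png",im)
# link
for n,s,(x0,y0,x1,y1) in(("top",t,(97,238,130,268)),("scene",c,(365,165,403,190))):
    r=s["color"][y0:y1,x0:x1];r=cv2.resize(r,None,fx=8,fy=8,interpolation=cv2.INTER_CUBIC);h=cv2.cvtColor(r,cv2.COLOR_BGR2HSV)
    m=((h[...,1]>165)&(h[...,0]>17)).astype(np.uint8)*255
    cs,_=cv2.findContours(m,cv2.RETR_EXTERNAL,cv2.CHAIN_APPROX_NONE);k=max(cs,key=cv2.contourArea)[:,0]
    uv=(k+.5)/8-.5+[x0,y0]
    P=np.array([ray(s,q,.022)[:2] for q in uv]);print(n,cv2.minAreaRect((P*1000).astype(np.float32)))
    cv2.imwrite(f"pics/m_{n}.png",m)
E
```

```text
(593, 790, 3) (378, 796, 3)Traceback (most recent call last):
  File "<stdin>", line 11, in <module>
ValueError: max() iterable argument is empty
```

View pics/z1.png

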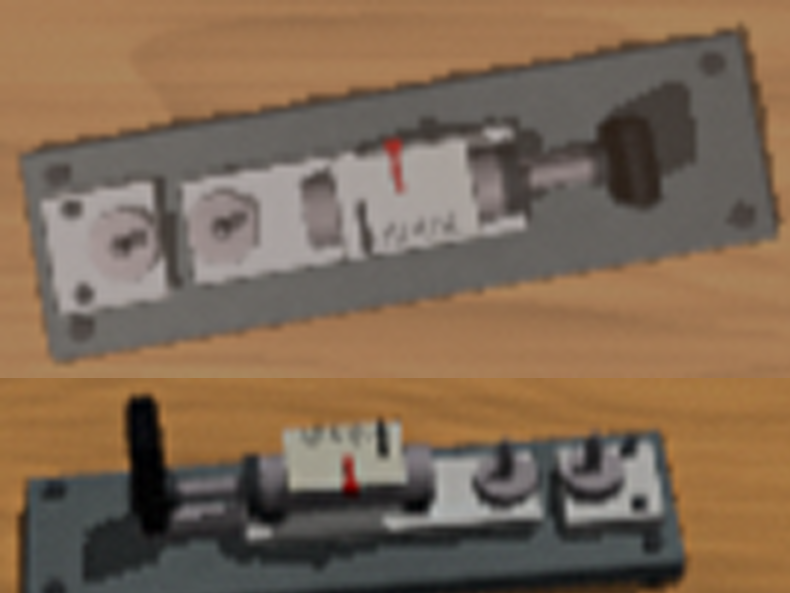

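```bash
cat >> h.py <<'E'
def rect(s,box,f,z,k=8):
    """minAreaRect in mm on plane z of the largest blob of mask f(hsv) in box; also filled centroid"""
    x0,y0,x1,y1=box
    r=cv2.resize(s["color"][y0:y1,x0:x1],None,fx=k,fy=k,interpolation=cv2.INTER_CUBIC);h=cv2.cvtColor(r,cv2.COLOR_BGR2HSV).astype(int)
    m=cv2.morphologyEx(f(h).astype(np.uint8)*255,cv2.MORPH_CLOSE,np.ones((9,9)))
    cs,_=cv2.findContours(m,cv2.RETR_EXTERNAL,cv2.CHAIN_APPROX_NONE);c=max(cs,key=cv2.contourArea)[:,0]
    uv=(c+.5)/k-.5+[x0,y0]
    P=np.array([ray(s,q,z)[:2] for q in uv],np.float32)*1000
    M=cv2.moments(P.reshape(-1,1,2));return cv2.minAreaRect(P),(M["m10"]/M["m00"],M["m01"]/M["m00"]),m
E
python3 - <<'E'
from h import *
import pickle;t,c=pickle.load(open("s0.pkl","rb"))
ims=[]
for s,b in((t,(97,238,132,268)),(c,(365,165,403,190))):
    h=cv2.cvtColor(s["color"][b[1]:b[3],b[0]:b[2]],cv2.COLOR_BGR2HSV).reshape(-1,3)
    print(np.percentile(h,[2,25,50,75,90,95,98],axis=0).T)
print("base top",rect(t,(205,210,350,280),lambda h:h[...,1]<75,.02)[:2])
for p in((20,155),(743,28),(778,235),(55,360)): print(ray(t,(np.array(p)+.5)/5.9-.5+[210,212],.02).round(4))
for p,z in(((123,240),.0415),((228,225),.0415),((128,239),.064),((234,223),.064),((632,162),.096),((396,165),.0625),((364,228),.0625)): print(p,ray(t,(np.array(p)+.5)/5.9-.5+[210,212],z).round(4))
print("scene")
for p,z in(((592,480),.0415),((505,480),.0415),((592,440),.0655),((505,440),.0655)): print(p,ray(c,(np.array(p)-[0,378]+.5)/5.9-.5+[180,153],z).round(4))
a=np.zeros((600,780,3),np.uint8);q=crop(t,90,218,182,300,7);a[:q.shape[0],:q.shape[1]]=q
cv2.imwrite("pics/z2.png",q)
E
```

```text
[[ 14.  15.  15.  15.  18.  19.  21.]
 [108. 110. 111. 116. 152. 156. 158.]
 [ 97. 150. 155. 159. 163. 164. 166.]]
[[ 15.    16.    16.    17.    19.    20.    21.  ]
 [128.   132.   134.   143.   195.   213.55 219.  ]
 [ 71.9  138.   144.   149.   153.   159.   163.02]]
base top (((501.515625, -79.57992553710938), (89.4487075805664, 313.5759582519531), 9.737417221069336), (501.49171058016185, -79.54010857218613))
[0.518  0.0818 0.02  ]
[ 0.5728 -0.2279  0.02  ]
[ 0.4849 -0.2412  0.02  ]
[0.432  0.0657 0.02  ]
(123, 240) [0.4833 0.0358 0.0415]
(228, 225) [ 0.4896 -0.0078  0.0415]
(128, 239) [0.4849 0.032  0.064 ]
(234, 223) [ 0.4914 -0.011   0.064 ]
(632, 162) [ 0.517  -0.1686  0.096 ]
(396, 165) [ 0.5149 -0.077   0.0625]
(364, 228) [ 0.4894 -0.0639  0.0625]
scene
(592, 480) [0.4891 0.0376 0.0415]
(505, 480) [ 0.4918 -0.0039  0.0415]
(592, 440) [0.4862 0.0369 0.0655]
(505, 440) [ 0.4889 -0.0041  0.0655]
```

View pics/z2.png

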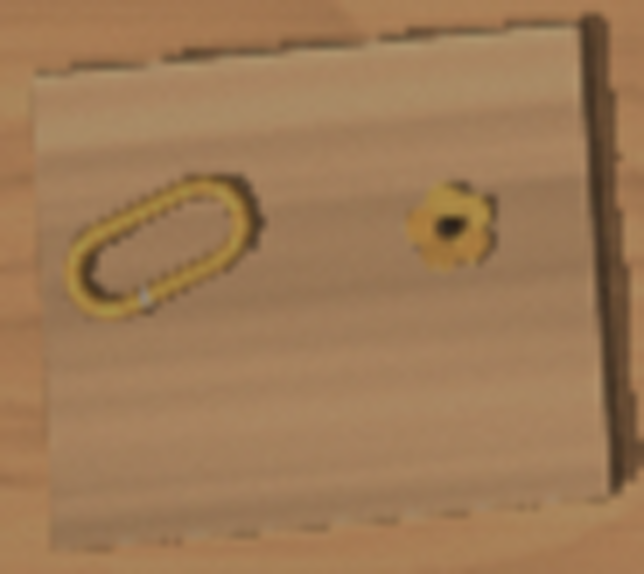

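Run:
```python
from h import *
import pickle;t,c=pickle.load(open("s0.pkl","rb"))
for th in(125,132,140):
    print("link top",th,rect(t,(97,238,132,268),lambda h:(h[...,1]>th)&(h[...,2]>110),.022)[:2])
for th in(155,165,175):
    print("link scene",th,rect(c,(365,165,403,190),lambda h:(h[...,1]>th)&(h[...,2]>100),.022)[:2])
for th in(60,85): print("base top",th,rect(t,(205,210,350,280),lambda h:h[...,1]<th,.02)[:2])
print("base scene",rect(c,(175,148,305,200),lambda h:(h[...,0]>30)|(h[...,1]<70),.02)[:2])
from plant import kin
for y in(115,-65): print(kin.inverse_kinematics([.49,.22,.05],[180,0,y]))
for y in(99.7,): print(kin.inverse_kinematics([.485,.015,.05],[180,0,y]))
for y in(9.7,-170.3): print(kin.inverse_kinematics([.517,-.19,.07],[180,0,y]))
```

```text
link top 125 (((479.6805419921875, 334.35833740234375), (37.655399322509766, 70.26880645751953), 27.760587692260742), (480.50398821367946, 333.9754187250447))
link top 132 (((479.869140625, 334.16033935546875), (36.46411895751953, 69.74870300292969), 27.632570266723633), (480.67379839863065, 333.8201214337353))
link top 140 (((479.981201171875, 333.8780212402344), (35.100006103515625, 69.16944122314453), 26.949417114257812), (480.8502679850094, 333.71484777213595))
link scene 155 (((477.1397705078125, 336.6900634765625), (39.21138000488281, 70.84446716308594), 28.301265716552734), (476.8543262339136, 336.3668570565928))
link scene 165 (((477.5370788574219, 336.5560302734375), (37.773048400878906, 70.25887298583984), 27.873109817504883), (477.7678784200755, 336.0985291352681))
link scene 175 (((477.8392028808594, 336.3730773925781), (36.72670364379883, 69.65441131591797), 27.849956512451172), (478.3137362076798, 335.84936259563466))
base top 60 (((501.5098571777344, -79.54713439941406), (88.63796997070312, 312.7861633300781), 9.722509384155273), (501.5156257117577, -79.52210753927561))
base top 85 (((501.4932556152344, -79.55824279785156), (90.06902313232422, 314.1307373046875), 9.722346305847168), (501.46476034114204, -79.54584176686011))
base scene (((483.3802490234375, -81.51318359375), (149.39999389648438, 313.8818664550781), 9.703076362609863), (503.6044082020043, -79.64538141805471))
[ 1.15429823e+01  3.21553862e+01  9.08134928e+01 -2.54444375e-14
  5.70311210e+01 -1.34570177e+01]
None
[-1.22421334e+01  2.83609578e+01  9.91295584e+01 -2.54444375e-14
  5.25094838e+01 -2.19421334e+01]
[-3.24957919e+01  3.15783295e+01  8.74243255e+01 -2.54444375e-14
  6.09973450e+01  4.78042081e+01]
[ -32.49579189   31.57832946   87.42432552    0.           60.99734502
 -132.19579189]
```

Run:
```python
from h import *
from plant import manip,eoat,readout
o=[180,0,117.7]
manip.reach([.4788,.335,.10],o)
manip.move_linear([.4788,.335,.0185],v=.1,contact_N=15)
print(readout.read_position(),readout.read_force())
eoat.clamp();print(readout.read_opening(),readout.read_finger_force())
p=readout.read_position()
manip.move_linear([p[0],p[1],.12],v=.15)
print(readout.read_opening(),readout.read_time())
manip.reach([.485,.0155,.105],[180,0,99.73])
manip.hold(.3)
print(readout.read_position(),readout.read_opening(),readout.read_time())
t=snap("top",4);c=snap("scene",4)
import pickle;pickle.dump((t,c),open("s1.pkl","wb"))
a=crop(t,200,195,300,265,5);b=crop(c,225,105,345,200,5)
im=np.zeros((600,800,3),np.uint8)
b=cv2.resize(c["color"][110:200,230:330],None,fx=4,fy=4,interpolation=cv2.INTER_CUBIC)
a=cv2.resize(t["color"][200:270,205:305],None,fx=4,fy=4,interpolation=cv2.INTER_CUBIC)
im[:360,:400]=b;im[:280,400:]=a
cv2.imwrite("pics/z3.png",im[:360])
```

```text
[0.47911268 0.335225   0.01908188] [-0.18164249 -0.59213826  0.37758123]
0.03341585522162238 59.10282075405121
0.03315481000726308 4.725
[0.48507868 0.01606348 0.10496583] 0.03308438885144255 6.2417
```

View pics/z3.png

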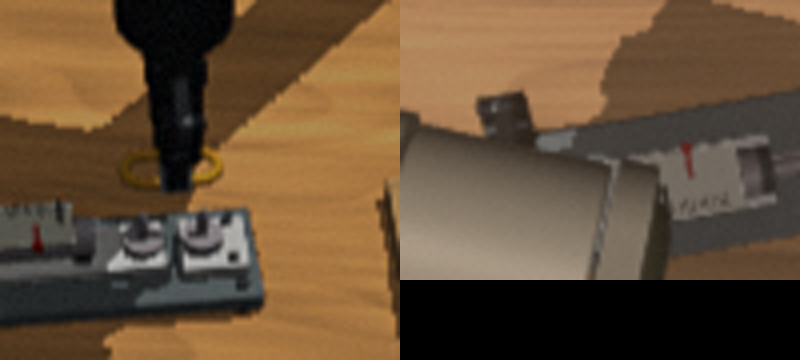

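Run:
```python
from h import *
import pickle;t0,c0=pickle.load(open("s0.pkl","rb"));t,c=pickle.load(open("s1.pkl","rb"))
e=np.array([.1692,-.9856])*1;n=np.array([.9856,.1692])
def pts(s,box,f,z,k=8):
    x0,y0,x1,y1=box
    r=cv2.resize(s["color"][y0:y1,x0:x1],None,fx=k,fy=k,interpolation=cv2.INTER_CUBIC)
    v,u=np.nonzero(f(cv2.cvtColor(r,cv2.COLOR_BGR2HSV).astype(int)))
    return np.array([ray(s,q,z)[:2]*1000 for q in np.c_[u,v]/k-.5+.5/k+[x0,y0]])
for th in(150,170,190):
    P=pts(c,(255,142,292,162),lambda h:(h[...,1]>th)&(h[...,2]>80)&(h[...,0]>17),.1079)
    x,y=P@e,P@n;print("link x",x.min(),x.max(),(x.min()+x.max())/2,"y",y.min(),y.max(),(y.min()+y.max())/2)
for z in(.0415,.0655):
  for i in range(2): pass
# pegs from scene crop: grey dark pegs
g=cv2.cvtColor(c0["color"],cv2.COLOR_BGR2GRAY);print(g[157:175,258:290])
tc=(np.array([.485079,.016063])*1000);print("tcp",tc@e,tc@n)
o=np.array([501.5,-79.55])-117.5*e;print("tester top-view: mid",(o+21*e)@e,o@n, o+21*e)
```

```text
link x 17.88760385607345 100.03420009610646 58.96090197608996 y 449.4630770844535 499.1834174128058 474.3232472486296
link x 31.39905567538725 100.03420009610646 65.71662788574686 y 462.1042097505184 499.1834174128058 480.64381358166213
link x 32.266724830421545 100.03420009610646 66.150462463264 y 462.1042097505184 498.88267377876247 480.49344176464047
[[116 116 116 113 110 110 110 109 110 111 114 114 114 115 116 119 119 120
  118 117 114 115 115 113 113 115 116 118 119 119 121 121]
 [119 117 118 118 121 120 115 115 114 113 111 111 114 115 115 117 118 120
  119 119 120 117 116 114 114 113 112 112 113 114 112 116]
 [112 113 116 116 116 119 119 120 120 117 113 114 114 113 112 114 113 117
  118 118 119 121 123 119 122 120 118 118 119 116 116 115]
 [116 115 113 113 114 116 116 118 117 118 120 118 117 116 114 115 113 112
  114 114 114 117 117 117 119 119 120 122 121 123 123 121]
 [125 124 120 121 119 120 120 119 120 121 119 124 121 123 124 123 124 122
  120 119 120 118 110 110 119 109 112 112 108 108 111 112]
 [130 130 130 129 129 128 127 119 122 128 125 124 118 118 120 114 117 116
  116
[... 1061 characters left out ...]
 72 107 119 124 125 125 125 109  88  95 161 163 162 163]
 [165 156  73  64 103 122 122 120 122 120 115 105  81  70  76  37  36  54
   39  68  87 104 107 105  95  71  50 105 163 162 161 164]
 [162 163 114  41  61  96 101 107 107  99  85  79  96  93  77  37  40  64
   56  34  33  47  50  49  36  43  74 142 163 142 135 146]
 [164 167 155  66  42  36  45  61  60  54  55 112 145 113  76  36  37  70
  119  62  45  47  43  43  65 107 130 163 157  81  63 102]
 [167 167 167 125 111  63  56  47  65 104 124 168 169 128  77  35  32  74
  165 128 116 117 112 114 132 166 167 168 156  47  33  90]]
tcp 66.243674 480.81172200000003
tester top-view: mid 66.75480599999999 480.81854000000004 [485.1722  15.5604]
```

Run:
```python
from h import *
import pickle;t0,c=pickle.load(open("s0.pkl","rb"))
e=np.array([.1692,-.9856]);n=np.array([.9856,.1692])
for u,v in((280,165),(265.15,166)):
    p=ray(c,(u,v),.054)[:2]*1000;print(p@e,p@n)
```

```text
44.937935229346216 481.60035593661036
86.8355467831549 481.1105498288856
```

Run:
```python
from h import *
from plant import manip,eoat,readout
e=np.array([.1692,-.9856]);n=np.array([.9856,.1692])
p=(66.3*e+481*n)/1000;print(p)
hit=manip.move_linear([*p,.058],v=.08,contact_N=8);print(hit,readout.read_position(),readout.read_force())
if not hit:
    hit=manip.move_linear([*p,.040],v=.03,contact_N=8)
print(hit,readout.read_position(),readout.read_force(),readout.read_opening(),readout.read_time())
c=snap("scene",4)
cv2.imwrite("pics/z4.png",cv2.resize(c["color"][120:200,220:320],None,fx=5,fy=5,interpolation=cv2.INTER_CUBIC))
```

```text
[0.48529156 0.01603992]
False [0.48554373 0.0159833  0.05829251] [ 0.38748173  0.19623871 -0.16984595]
True [0.48522687 0.01605033 0.04267776] [-0.92464984 -0.10819082  5.53979858] 0.03292600253301644 7.9
```

View pics/z4.png

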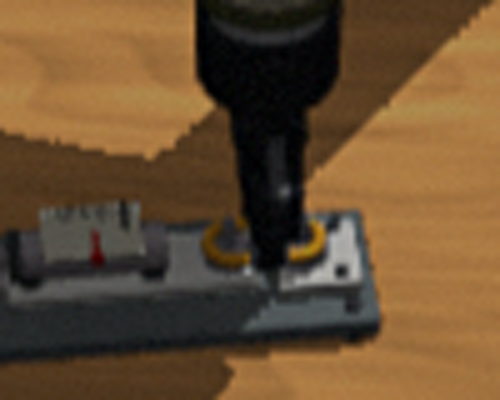

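Run:
```python
from h import *
from plant import manip,eoat,readout
e=np.array([.1692,-.9856]);n=np.array([.9856,.1692])
eoat.gripper_open()
p=readout.read_position();manip.move_linear([p[0],p[1],.15],v=.15)
g=((45.4+211.5)*e+481*n)/1000
manip.reach([*g,.15],[180,0,9.73] )
print(readout.read_position(),readout.read_joint_pos(),readout.read_time())
c=snap("scene",4);t=snap("top",4)
import pickle;pickle.dump((t,c),open("s2.pkl","wb"))
im=np.zeros((360,800,3),np.uint8)
im[:,:400]=cv2.resize(c["color"][110:200,170:305][:90,35:135],None,fx=4,fy=4,interpolation=cv2.INTER_CUBIC)
im[:,400:]=cv2.resize(t["color"][195:285,205:305],None,fx=4,fy=4,interpolation=cv2.INTER_CUBIC)
cv2.imwrite("pics/z5.png",im)
i0=pickle.load(open("s0.pkl","rb"))[1]
for u,v in((147,400),(147,412)): 
    q=ray(i0,(np.array([u,v-378])+.5)/5.9-.5+[180,153],.096)[:2]*1000;print(q@e-45.4,q@n)
```

```text
[ 0.51736822 -0.17123832  0.1495453 ] [-3.07690909e+01  2.55366154e+01  8.27150375e+01  9.55584847e-03
  7.18120857e+01  4.93918282e+01] 10.6667
206.915142952033 467.8779165296119
207.03621368006472 475.85913959894236
```

View pics/z5.png

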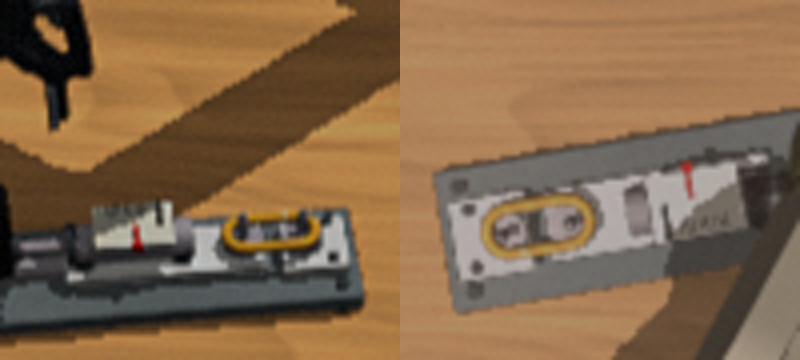

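```bash
cat >> h.py <<'E'
e=np.array([.1692,-.9856]);n=np.array([.9856,.1692])
def bars(s,z=.0625):
    """tester-x (mm) of red mark and dark pointer on the scale plate, by colour-weighted centroids along the scale"""
    def resample(y):   # intensity profile along tester x at lateral offset y (mm)
        xs=np.arange(80,165,.25);uv=np.array([proj(s,[*((45.4+x)*e+(481+y)*n)/1000,z]) for x in xs],np.float32)
        return xs,cv2.remap(s["color"].astype(np.float32),uv[None,:,0],uv[None,:,1],cv2.INTER_LINEAR)[0]
    return resample
E
python3 - <<'E'
from h import *
from plant import manip,eoat,readout
g=((45.4+210)*e+481*n)/1000
print(manip.move_linear([*g,.070],v=.12,contact_N=12),readout.read_position())
eoat.clamp();print(readout.read_opening(),readout.read_finger_force(),readout.read_force(),readout.read_time())
c=snap("scene",4);t=snap("top",2)
import pickle;pickle.dump((t,c),open("s3.pkl","wb"))
im=np.zeros((360,800,3),np.uint8)
im[:,:400]=cv2.resize(c["color"][110:200,195:295],None,fx=4,fy=4,interpolation=cv2.INTER_CUBIC)
im[:,400:]=cv2.resize(t["color"][195:285,205:305],None,fx=4,fy=4,interpolation=cv2.INTER_CUBIC)
cv2.imwrite("pics/z6.png",im)
for nm,s in(("scene",c),("top",t)):
    f=bars(s)
    R=[];D=[]
    for y in(-16,-12,-8,-4,4,8,12,16):
        xs,v=f(y);print(nm,y,v[::16].astype(int).tolist() if 0 else "",
          "red",xs[np.argmax(v[:,2]-v[:,1])],round((v[:,2]-v[:,1]).max()),"dark",xs[40:-80][np.argmin(v[40:-80].sum(1))],round(v[40:-80].sum(1).min()))
E
```

```text
False [ 0.51763782 -0.17053697  0.07062924]
0.012913680501643942 60.178810358047485 [-0.3737573  -0.28626398  2.2533798 ] 12.5333
scene -16  red 161.25 29 dark 99.5 97
scene -12  red 85.75 29 dark 99.75 118
scene -8  red 80.25 26 dark 100.0 143
scene -4  red 86.25 14 dark 100.25 169
scene 4  red 115.0 44 dark 115.0 147
scene 8  red 115.25 67 dark 115.25 186
scene 12  red 115.5 98 dark 144.75 225
scene 16  red 115.5 124 dark 144.75 204
top -16  red 157.0 10 dark 101.0 171
top -12  red 145.5 10 dark 101.75 208
top -8  red 83.0 13 dark 100.0 243
top -4  red 83.5 14 dark 100.75 211
top 4  red 116.75 33 dark 116.75 233
top 8  red 117.25 44 dark 117.25 211
top 12  red 115.75 51 dark 118.0 247
top 16  red 118.0 62 dark 131.0 318
```

View pics/z6.png

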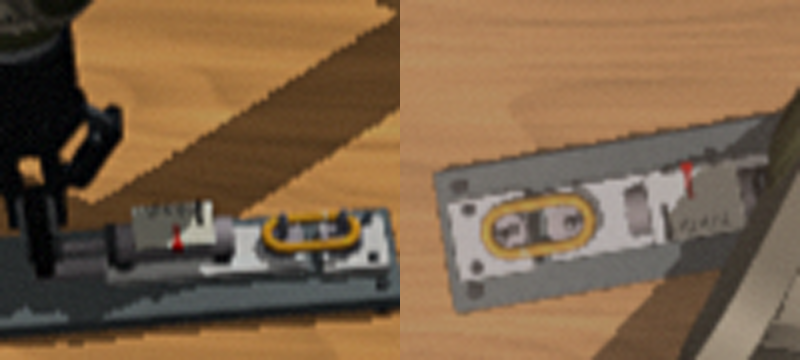

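```bash
cat >> h.py <<'E'
def gap(s,hint=None,z=.0625):
    """centroid lines of pointer (y<0) and mark (y>0); returns x at y=0 and mean slopes"""
    f=bars(s,z);out={}
    for nm,ys in(("ptr",(-15,-13,-11,-9,-7,-5)),("mark",(5,7,9,11,13,15))):
        r=[]
        for y in ys:
            xs,v=f(y)
            w=(v[:,2]-v[:,1]) if nm=="mark" else -v.sum(1)
            k=(xs>92)&(xs<150) if hint is None else abs(xs-hint[nm])<8
            X,W=xs[k],w[k];i=np.argmax(W);q=abs(X-X[i])<4
            W=W[q]-np.median(W);W=np.clip(W-.25*W.max(),0,None);r.append((W*X[q]).sum()/W.sum())
        out[nm]=np.round(r,2)
    return out
E
cat > pull.py <<'E'
import sys,pickle
from h import *
from plant import manip,readout
d=float(sys.argv[1])/1000
if d:
    p=readout.read_position();q=p.copy();q[:2]+=d*e
    manip.move_linear(q,v=.02);manip.hold(.3)
p=readout.read_position()
print("tcp x",p[:2]*1000@e-45.4,p[2],readout.read_force().round(2),readout.read_opening(),readout.read_time())
c=snap("scene",6);t=snap("top",2);pickle.dump((t,c),open(sys.argv[2],"wb"))
im=np.zeros((360,800,3),np.uint8)
im[:,:400]=cv2.resize(c["color"][110:200,195:295],None,fx=4,fy=4,interpolation=cv2.INTER_CUBIC)
im[:,400:]=cv2.resize(t["color"][195:285,225:325],None,fx=4,fy=4,interpolation=cv2.INTER_CUBIC)
cv2.imwrite(f"pics/{sys.argv[2]}.png",im)
print("scene",gap(c));print("top",gap(t))
E
python3 - <<'E'
from h import *
import pickle
t,c=pickle.load(open("s3.pkl","rb"));print("scene",gap(c));print("top",gap(t))
t,c=pickle.load(open("s0.pkl","rb"));print("scene",gap(c));print("top",gap(t))
E
python3 pull.py 0 s3b; python3 pull.py 16 s4
```

```text
scene {'ptr': array([ 99.78, 100.04, 100.09, 100.08,  99.92,  99.75]), 'mark': array([115.9 , 115.81, 115.84, 115.9 , 115.99, 115.99])}
top {'ptr': array([149.02, 101.42, 101.38, 101.3 , 101.05, 100.82]), 'mark': array([117.47, 117.23, 116.93, 116.78, 117.03, 117.55])}
scene {'ptr': array([99.17, 99.13, 99.11, 99.13, 99.18, 99.24]), 'mark': array([115.94, 115.88, 115.88, 115.89, 115.95, 115.97])}
top {'ptr': array([100.51, 100.65, 100.61, 100.37, 100.14, 100.14]), 'mark': array([117.49, 117.3 , 117.36, 117.24, 117.32, 117.54])}
tcp x 210.1838648397202 0.07025077854416792 [-1.63 -0.68  4.4 ] 0.012626439822786873 12.8333
scene {'ptr': array([ 99.85, 100.1 , 100.11, 100.09,  99.95,  99.8 ]), 'mark': array([115.94, 115.78, 115.77, 115.87, 115.97, 115.97])}
top {'ptr': array([101.28, 101.45, 101.4 , 148.99, 100.81, 100.79]), 'mark': array([117.54, 117.23, 116.91, 116.77, 117.2 , 117.56])}
tcp x 224.78493976075876 0.07014704713957376 [-0.63  6.5   6.55] 0.012999561894867692 14.4917
scene {'ptr': array([113.89, 113.83, 113.84, 113.87, 113.9 , 114.34]), 'mark': array([121.77, 121.78, 121.67, 121.51, 121.51, 121.44])}
top {'ptr': array([115.51, 116.  , 115.4 , 115.33, 114.95, 115.11]), 'mark': array([123.3 , 123.46, 123.75, 123.46, 123.16, 123.18])}
```

```bash
python3 pull.py 7.2 s5
```

```text
tcp x 230.12515359724918 0.07013126362455763 [-0.71  8.86  7.1 ] 0.012711535063400942 15.6333
scene {'ptr': array([118.38, 118.35, 118.42, 118.49, 118.65, 118.85]), 'mark': array([121.71, 121.86, 121.87, 121.88, 121.8 , 121.63])}
top {'ptr': array([120.04, 120.05, 120.17, 120.29, 120.46, 120.57]), 'mark': array([123.39, 123.21, 123.34, 123.4 , 123.25, 123.36])}
```

```bash
python3 pull.py 4.9 s6
```

```text
tcp x 232.97143575915217 0.07009882280057567 [-1.89  9.37  7.42] 0.013093741845564605 16.6333
scene {'ptr': array([121.58, 121.59, 121.52, 121.42, 121.5 , 121.63]), 'mark': array([122.12, 122.25, 121.98, 121.92, 121.79, 121.61])}
top {'ptr': array([123.54, 123.14, 123.08, 123.13, 123.16, 123.27]), 'mark': array([123.  , 123.28, 123.61, 123.86, 123.85, 123.64])}
```

View pics/s6.png

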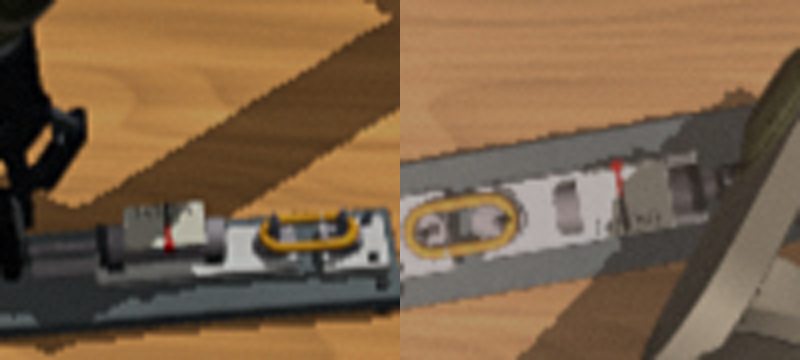

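```bash
python3 pull.py 2.4 s7; sleep 1; python3 pull.py 0 s8
```

```text
tcp x 233.24547134843155 0.07009367863169877 [-1.04  9.15  6.88] 0.012378862958850212 17.5833
scene {'ptr': array([122.36, 122.2 , 121.89, 121.76, 121.73, 121.78]), 'mark': array([122.08, 122.2 , 121.93, 121.84, 121.76, 121.64])}
top {'ptr': array([124.12, 123.85, 123.44, 123.18, 123.34, 123.52]), 'mark': array([123.08, 123.32, 123.65, 123.83, 123.82, 123.65])}
tcp x 233.23105245641582 0.07009719606449992 [-1.94  9.17  7.55] 0.012818031889386159 17.9833
scene {'ptr': array([122.44, 122.21, 121.91, 121.7 , 121.72, 121.81]), 'mark': array([122.1 , 122.18, 121.92, 121.85, 121.77, 121.61])}
top {'ptr': array([124.17, 123.88, 123.4 , 123.27, 123.45, 123.54]), 'mark': array([123.03, 123.29, 123.63, 123.8 , 123.74, 123.6 ])}
```

Pointer and mark agree to about 0.1 mm in both views, and the position is steady.

```bash
python3 -c "
from plant import job
print(job.finish_job())"
```

```text
the job is handed in; nothing more can be done
None
```

The job is handed in: the link lies flat over both pegs and is released, and the arm is still holding the grip with the pointer on the red mark, to about 0.1 mm in both camera views. The hammer, pliers, spool and brooch were not touched.

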